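# Put the lying canisters away upright in the latched drawer

### The job

Put all the square lidded plastic canisters that lie on the bench away in the deep drawer of the steel chest: swing the drawer's safety catch right off, pull the drawer open, and stand every canister in a cell of the rack inside it, down on the floor and upright with its lid up so that it cannot spill - each has to be turned in the fingers, for instance by pressing it against the toolbox's edge. Then push the drawer fully shut and swing the catch fully back on in front of it. Leave the tin, the jar and the spanner where they are.

Things in the scene. Friction and masses are not known exactly. Their poses are not given: they have to be found in the camera images.
- catch (a joint): safety catch: flat steel bar turning on an upright pivot at the chest's right front top corner. 0 = on: its down-turned tongue hangs before the drawer front and blocks it (the drawer must be home for it to pass). Turns counter-clockwise seen from above to 1.571 rad = right off, tongue beside the chest's right side. It needs about 1 N at the pin and stays where it is left
- catch_pin (a point): middle of the catch's upright round aluminium pin, 14 mm across, by which it is worked, 48 mm from the pivot: straight behind the pivot when on; beside it, towards the chest's middle along the front edge, when off. The bar below ends 25 mm below this point, the pin's top is 19 mm above it
- catch_pivot (a point): point on the catch's pivot axis, at the height of catch_pin, 35 mm above the chest's top and 12 mm in from its front and right faces. The fixed dark steel chest is 300 x 300 mm, 185 mm high, with one deep drawer. Axes, the chest's: x into the chest from its front (the front faces -x, the robot's side), y to the left, z up
- drawer (a joint): travel of the drawer in m: 0 = shut, 0.19 = fully open; it slides out to the chest's front (-x of the chest) and takes about 3 N. With the catch on it moves only about 4 mm
- drawer_handle (a point): middle of the drawer's aluminium bar handle: level bar 11 mm thick, 130 mm long, parallel to the front, its middle line 35 mm before the drawer front and 33 mm below the front's top edge. Axes as the chest's
- drawer_mid (a point): centre of the middle cell of the drawer's plywood canister rack, on the floor; moves with the drawer, axes as the chest's. The rack: three square cells side by side along y, 85 mm from centre to centre, 65 x 65 mm clear, walls 64 mm high. The drawer front's inner face (163 mm high above the floor) is 90 mm before this point; fully open, the chest's front plane 100 mm behind it; opening 150 mm high
- toolbox_edge (a point): middle of the near top edge of a heavy steel toolbox, immovable, 340 mm long (y), 160 mm wide, 155 mm high, flat upright face, 12 mm high handle 92 mm behind the edge. x points into the box, z up. A canister held level and lightly, lid over this edge, turns upright in the fingers when the hand is swung round and below the edge so that it bears up under the lid 25 mm ahead of the fingers; the face then squares it
- canister1_mid (a point): centre of a square plastic canister of wall plugs, grey with blank paper labels and a black lid with a few ribs, 130 mm long, 50 x 50 mm throughout (lid: the last 28 mm, as wide as the body), about 0.14 kg. x axis from base to lid, the base 65 mm behind this point. At the start it lies on its side, lid away from the robot. Only 2 or 3 of canister1 to canister3 are there
- canister1: canister1 again, with its origin at the middle of the side that lies underneath at the start (25 mm off its centre line)
- canister2_mid (a point): centre of canister2, the same kind and axes as canister1; may be absent
- canister2: canister2 again, with its origin at the middle of the side that lies underneath at the start (25 mm off its centre line)
- canister3_mid (a point): centre of canister3, the same kind and axes as canister1; may be absent
- canister3: canister3 again, with its origin at the middle of the side that lies underneath at the start (25 mm off its centre line)
- paint_tin_mid (a point): centre of a round tin with a pale lid standing on the bench at the right, 84 mm across, 100 mm tall; not part of the job
- screw_jar_mid (a point): centre of a clear jar standing on the bench to the left of the chest's drawer, 56 mm across, 70 mm tall; not part of the job
- spanner: a 200 mm spanner lying at the left near the robot; not part of the job
Things that resemble listed ones, but are neither listed nor needed, are in the scene too. Leave any blue look-alike of the canister3 alone.

How it is judged (in metres and radians):
On the way, in this order (a step that is already met when the one before it is completed fails the run):
1. the safety catch is swung off while the drawer is still shut (value of joint catch above 1.2 rad and value of joint drawer below 0.02 m), for 0.1 s.
2. the drawer is pulled open (value of joint drawer above 0.14 m), for 0.2 s.
3. every canister stands upright in the rack of the open drawer, let go and at rest (value of joint drawer above 0.1 m and x of canister1_mid in the frame of drawer_mid between -0.03 and 0.03 m and y of canister1_mid in the frame of drawer_mid between -0.115 and 0.115 m and z of canister1_mid in the frame of drawer_mid between 0.055 and 0.076 m and angle between each of canister1_mid, canister2_mid, canister3_mid's own x axis and vertical below 0.25 rad and x of canister2_mid in the frame of drawer_mid between -0.03 and 0.03 m and y of canister2_mid in the frame of drawer_mid between -0.115 and 0.115 m and z of canister2_mid in the frame of drawer_mid between 0.055 and 0.076 m and x of canister3_mid in the frame of drawer_mid between -0.03 and 0.03 m and y of canister3_mid in the frame of drawer_mid between -0.115 and 0.115 m and z of canister3_mid in the frame of drawer_mid between 0.055 and 0.076 m and linear speed of each of canister1, canister2, canister3 below 0.02 m/s and contact force between the fingers and canister1 below 0.1 N and contact force between the fingers and canister2 below 0.1 N and contact force between the fingers and canister3 below 0.1 N), for 0.3 s.
4. the drawer is shut with the catch still off (value of joint drawer below 0.004 m and value of joint catch above 0.9 rad), for 0.2 s.
At the end, for the whole second after the job is handed in: drawer shut to within 5 mm, catch turned back on to within 0.2 rad, and every canister that was there standing upright (within 0.25 rad, lid up) on the floor of a rack cell in the drawer, at rest (value of joint drawer below 0.005 m and value of joint catch below 0.2 rad and x of canister1_mid in the frame of drawer_mid between -0.03 and 0.03 m and y of canister1_mid in the frame of drawer_mid between -0.115 and 0.115 m and z of canister1_mid in the frame of drawer_mid between 0.055 and 0.076 m and angle between each of canister1_mid, canister2_mid, canister3_mid's own x axis and vertical below 0.25 rad and x of canister2_mid in the frame of drawer_mid between -0.03 and 0.03 m and y of canister2_mid in the frame of drawer_mid between -0.115 and 0.115 m and z of canister2_mid in the frame of drawer_mid between 0.055 and 0.076 m and x of canister3_mid in the frame of drawer_mid between -0.03 and 0.03 m and y of canister3_mid in the frame of drawer_mid between -0.115 and 0.115 m and z of canister3_mid in the frame of drawer_mid between 0.055 and 0.076 m and linear speed of each of canister1, canister2, canister3 below 0.02 m/s); the robot touches nothing.
It fails at once if the tin, the jar or the spanner is shifted by more than 30 mm (distance of any of paint_tin_mid, screw_jar_mid, spanner from where it was at the start of the episode above 0.03 m).
Of canister1, canister2, canister3 only 2 to 3 are there at a start; the rules pass over those that are not, and their reading is None.
At some moment in a run one of canister1, canister2, canister3 may be knocked a few centimetres aside while the robot is not near it.
It also fails if it takes over 210 s, if anything falls off the work surface, if the arm or the gripper's body presses on something with over 40 N, if the wrist force passes 120 N, or if a joint passes its speed limit or range.

### The arm

A 6-joint arm with a two-finger parallel gripper is mounted at the origin on the work surface. World frame = base frame: x ahead of the robot, y to its left, z up, the work surface at z = 0. Lengths are in mm, angles in degrees, forces in N, time in s.
With the tool pointing down it reaches from about 300 to 750 mm from the base axis. Payload 8.5 kg.
Tool frame: the origin (TCP) lies midway between the tips of the shut fingers; the grasp point (between the pads) lies 19 mm behind it; z points along the fingers, y is the line along which they close (so a half turn about z gives the same grasp; the last joint's range is limited). The gripper opens to 88 mm and grips with 3 to 60 N. Pads are 18 mm wide; open, the fingers measure 123 mm over their backs; the gripper's body (75 mm by 187 mm) begins 45 mm behind the grasp point.
Start: joints at [-78.398, 21.807, 74.336, -0, 83.858, -12.336], TCP at [223.155, -502.675, 238.748] pointing down, gripper open.
Joint ranges: [-178.18, 178.18], [-50.72, 133.34], [12.68, 142.11], [-81.47, 261.47], [9.98, 163.14], [-165.26, 165.26]. Speed limits (degrees/s): [136.94, 136.94, 180, 180, 180, 180].

### API

Orientations are given as [roll, pitch, yaw] about the fixed x, y, z axes, in that order (R = Rz(yaw) Ry(pitch) Rx(roll)).
In Python, from workcell import ctrl gives the robot as it stands. The module is installed in compiled form; this text tells all that it offers. Calls block until the motion is done:
- ctrl.move_ptp(position, orientation): joint-space move of the TCP to a pose.
- ctrl.servo_line(position, attitude=None, speed=150, f_stop=None): straight line of the TCP; attitude=None keeps the orientation; speed is the mean speed in mm/s. With f_stop (N) it stops when the force on the tool has changed by that much, and returns True; else False.
- ctrl.goto_joints(angles): joint-space move.
- ctrl.move_gripper(opening): finger opening in mm; the grip force is fixed at half the most; returns when the fingers have stopped.
- ctrl.hold(seconds).
- ctrl.solve_ik(position, orientation): joint angles nearest the present ones, or None.
- ctrl.grab_frame(name): name is "scene" or "top"; returns a dict with "color" (384x512x3 uint8, red, green, blue), "camera_matrix" (3x3 intrinsics, pixels), "R" (3x3) and "t" (3): a world point X has camera coordinates R X + t. Camera axes: x right, y down, z forward; pixel columns grow to the right and rows downward; lengths in mm; the calibration is good to about 2 mm. A picture is of the moment at which its call begins. There is no depth.
A pose or a line that the arm cannot do raises ctrl.Unreachable and nothing moves.
- ctrl.job_done(): hands the job in; it is judged then, once.
Readings, each from a call of its own:
- ctrl.read_clock(): time.
- ctrl.read_joint_positions(): joint angles.
- ctrl.read_joint_velocities(): joint speeds.
- ctrl.read_tau(): joint torques, N m.
- ctrl.read_eef_pos(): TCP position.
- ctrl.read_tcp_rot(): TCP orientation.
- ctrl.read_contact_force(): force on the tool from outside, world axes, zero at the start.
- ctrl.read_moment(): the same for the moment, N m.
- ctrl.read_finger_gap(): finger opening in mm.
- ctrl.read_gripper_force(): force on a finger pad.
Only numpy, scipy, OpenCV 4.12 (cv2) and the standard library are available. Lean on these libraries where they do the work, as an engineer would, in place of code of your own. Each camera call takes 0.05 s, during which the arm holds its last target. There are 200 camera calls.

## Working session

There is one attempt and no reset: what is moved stays moved. The work goes in short steps, each a Python script; the robot and the scene stay as the last script left them, time stands still between calls to the robot, and variables do not carry over. Pictures are saved under pics/ and viewed, at most 14 in all, crops included, and the job is handed in when it is done.

```bash
mkdir -p pics; ls; cat > h.py <<'E'
from workcell import ctrl
import numpy as np, cv2
def grab(n): return ctrl.grab_frame(n)
def save(f,name,s=1,crop=None):
    im=cv2.cvtColor(f["color"],cv2.COLOR_RGB2BGR)
    if crop: im=im[crop[1]:crop[3],crop[0]:crop[2]]
    cv2.imwrite(f"pics/{name}.png",cv2.resize(im,None,fx=s,fy=s,interpolation=cv2.INTER_CUBIC))
def ray(f,uv,z):
    K,R,t=map(np.array,(f["camera_matrix"],f["R"],f["t"]))
    d=R.T@np.linalg.solve(K,[uv[0],uv[1],1.]); c=-R.T@t
    return c+d*(z-c[2])/d[2]
def proj(f,X):
    K,R,t=map(np.array,(f["camera_matrix"],f["R"],f["t"]))
    p=K@(R@np.array(X,float)+t); return p[:2]/p[2]
def tri(f1,p1,f2,p2):
    P=[np.array(f["camera_matrix"])@np.c_[f["R"],f["t"]] for f in(f1,f2)]
    X=cv2.triangulatePoints(P[0],P[1],np.array(p1,float),np.array(p2,float))[:,0]; return X[:3]/X[3]
E
python3 - <<'E'
from h import *
import pickle
for n in("scene","top"):
    f=grab(n); save(f,n+"0",1.55); pickle.dump(f,open(n+"0.pkl","wb"))
    print(n,np.round(f["camera_matrix"],1).tolist(),np.round(-np.array(f["R"]).T@f["t"]),np.round(f["R"],2).tolist())
E
```

```text
pics
scene [[454.5, 0.0, 253.3], [0.0, 454.5, 197.8], [0.0, 0.0, 1.0]] [1091. 1000. 1391.] [[-0.87, 0.5, -0.01], [0.38, 0.64, -0.67], [-0.33, -0.59, -0.74]]
top [[434.6, 0.0, 255.0], [0.0, 434.6, 194.1], [0.0, 0.0, 1.0]] [ 187.   -5. 1609.] [[0.07, -1.0, -0.0], [-0.97, -0.07, -0.24], [0.24, 0.02, -0.97]]
```

View pics/scene0.png

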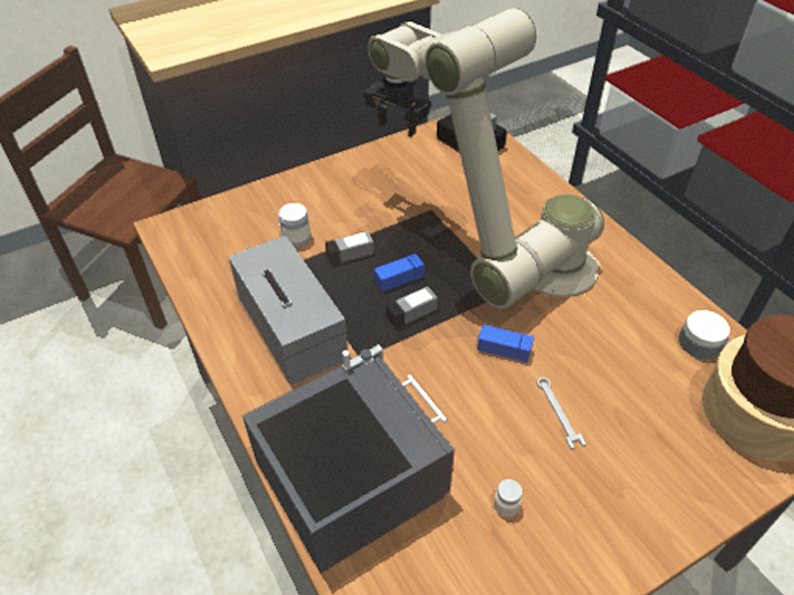

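View pics/top0.png

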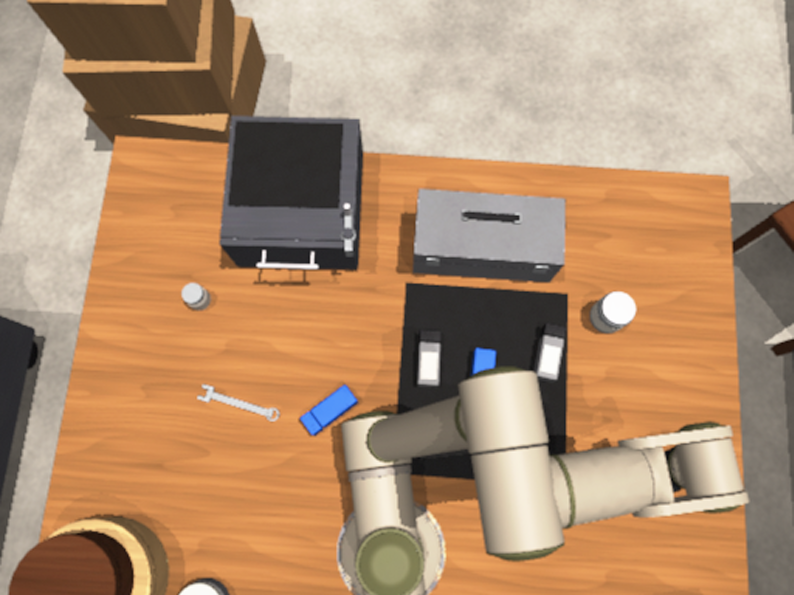

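Candidates, in 1.55× picture pixels: scene (353,247) and (413,305) = top (550,352) and (429,358), both grey with a white label and black lid, so these are the canisters. The blue ones at scene (400,272) and (505,343) are look-alikes. The tin is at top (612,312), the jar (195,296) and the spanner (238,402). I'll confirm with one enlarged crop of both views.

```bash
python3 - <<'E'
from h import *
import pickle
s=pickle.load(open("scene0.pkl","rb"));t=pickle.load(open("top0.pkl","rb"))
def c(f,b):
    im=cv2.cvtColor(f["color"],cv2.COLOR_RGB2BGR)[b[1]:b[3],b[0]:b[2]].astype(float)
    im=255*(im/255)**0.6
    return cv2.resize(im.astype(np.uint8),(400,290),interpolation=cv2.INTER_CUBIC)
A=[c(s,(200,140,300,212)),c(s,(210,205,310,277)),c(t,(255,190,375,277)),c(t,(135,75,235,147+28-28))]
im=np.vstack([np.hstack(A[:2]),np.hstack(A[2:])]); cv2.imwrite("pics/crop1.png",im)
E
```

```text
(no output)
```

View pics/crop1.png

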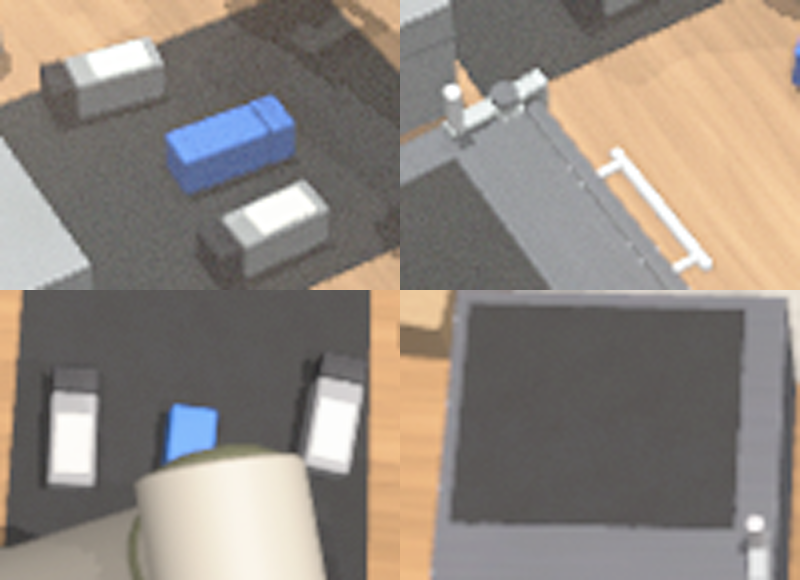

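Crop confirmed: the two grey, white-labelled, black-lidded boxes on the mat are the canisters (lids towards the toolbox), and the blue ones stay. The catch pin is up at the right-front corner. Next I'll measure positions.

```bash
cat > meas.py <<'E'
from h import *
def rays(f,pts,z): return np.array([ray(f,p,z) for p in pts])
def comp(mask,box,k=1):
    m=np.zeros_like(mask); x0,y0,x1,y1=box; m[y0:y1,x0:x1]=mask[y0:y1,x0:x1]
    n,l,st,c=cv2.connectedComponentsWithStats(m)
    return [(st[i],c[i],l==i) for i in np.argsort(-st[1:,4])[:k]+1]
def rect(f,mask,z):
    cs,_=cv2.findContours(mask.astype(np.uint8),cv2.RETR_EXTERNAL,cv2.CHAIN_APPROX_NONE)
    c=max(cs,key=cv2.contourArea)[:,0]
    w=rays(f,c,z)[:,:2].astype(np.float32); return cv2.minAreaRect(w)
def canisters(f,boxes):
    g=cv2.cvtColor(f["color"],cv2.COLOR_RGB2GRAY); hsv=cv2.cvtColor(f["color"],cv2.COLOR_RGB2HSV)
    m=((g>105)&(hsv[...,1]<50)).astype(np.uint8); out=[]
    for b in boxes:
        st,c,l=comp(m,b)[0]
        out.append((st.tolist(),rect(f,l,50)))
    return out
E
python3 - <<'E'
from meas import *
import pickle
s=pickle.load(open("scene0.pkl","rb"));t=pickle.load(open("top0.pkl","rb"))
for o in canisters(t,[(262,205,290,255),(340,205,370,250)]): print(o, cv2.boxPoints(o[1]).round().tolist())
for f,n in((t,"top"),(s,"scene")):
    hsv=cv2.cvtColor(f["color"],cv2.COLOR_RGB2HSV); g=cv2.cvtColor(f["color"],cv2.COLOR_RGB2GRAY)
    box=(160,155,210,180) if n=="top" else (255,235,295,280)
    st,c,l=comp(((g>185)&(hsv[...,1]<40)).astype(np.uint8),box)[0]; 
    ys,xs=np.nonzero(l); print(n,"handle",st,[(xs.min(),ys[xs==xs.min()].mean()),(xs.max(),ys[xs==xs.max()].mean())])
    box=(205,70,240,170) if n=="top" else (215,215,252,245)
    for st,c,l in comp(((g>190)&(hsv[...,1]<40)).astype(np.uint8),box,4): print(n,"pin/catch",st,c)
# profiles (top): chest column and rows, toolbox
g=cv2.cvtColor(t["color"],cv2.COLOR_RGB2GRAY).astype(int)
print("tb col325 rows118-185",g[118:185,325].tolist()); print("tb col285",g[118:185,285].tolist())
print("tb row150 c255-280",g[150,255:280].tolist(),"c350-375",g[150,350:375].tolist())
print("chest row148 c135-165",g[148,135:165].tolist(),"c205-240",g[148,205:240].tolist())
print("chest col180 r70-90",g[70:90,180].tolist(),"r130-175",g[130:175,180].tolist())
print("chest col205 r130-175",g[130:175,205].tolist(),"col155",g[130:175,155].tolist())
E
```

```text
([270, 220, 14, 29, 376], ((427.77294921875, -59.81367492675781), (101.62670135498047, 47.136695861816406), 3.3218679428100586)) [[376.0, -39.0], [378.0, -86.0], [480.0, -80.0], [477.0, -33.0]]
([345, 216, 19, 29, 385], ((459.1939392089844, -340.6181945800781), (51.99967956542969, 108.89481353759766), 78.785400390625)) [[401.0, -356.0], [508.0, -377.0], [518.0, -326.0], [411.0, -305.0]]
top handle [166 162  39  11 134] [(np.int64(166), np.float64(170.5)), (np.int64(204), np.float64(171.5))]
top pin/catch [205  70  35  27 318] [228.3081761   77.47798742]
top pin/catch [223 155   4   7  28] [224.5 158. ]
top pin/catch [223 140   3   7  21] [224. 143.]
top pin/catch [222 131   4   4  13] [223.38461538 132.61538462]
scene handle [260 242  28  30 127] [(np.int64(260), np.float64(247.5)), (np.int64(287), np.float64(269.5))]
scene pin/catch [226 230   8   6  29] [229.         232.37931034]
scene pin/catch [239 223   7   6  23] [241.91304348 225.2173913 ]
scene pin/catch [221 226   4   4  13] [222.61538462 227.38461538]
scene pin/catch [240 231   1   1   1] [240. 231.]
tb col325 rows118-185 
[... 1338 characters left out ...]
 53, 45, 43, 45, 44, 46, 45, 45, 44, 45, 46] r130-175 [46, 46, 42, 75, 103, 101, 101, 101, 102, 102, 103, 105, 106, 104, 103, 103, 104, 103, 102, 103, 106, 105, 106, 89, 75, 104, 105, 106, 93, 54, 38, 38, 38, 38, 39, 40, 39, 38, 39, 100, 219, 245, 197, 92, 131]
chest col205 r130-175 [46, 45, 46, 45, 75, 102, 102, 104, 103, 102, 103, 104, 104, 104, 105, 103, 105, 104, 103, 102, 104, 106, 103, 105, 93, 80, 105, 107, 107, 84, 39, 39, 37, 38, 39, 38, 38, 38, 40, 39, 67, 133, 150, 95, 116] col155 [44, 44, 60, 90, 105, 104, 106, 103, 103, 104, 104, 104, 105, 103, 104, 106, 103, 101, 101, 102, 103, 102, 99, 90, 89, 102, 105, 101, 76, 38, 38, 36, 38, 37, 37, 37, 37, 39, 39, 40, 38, 44, 62, 126, 169]
```

```bash
python3 - <<'E'
from meas import *
import pickle
s=pickle.load(open("scene0.pkl","rb"));t=pickle.load(open("top0.pkl","rb"))
r=lambda a:np.round(a,1).tolist()
print("pin",r(tri(t,(223.4,132.6),s,(222.6,227.0))), r(ray(t,(223.4,132.6),239)),r(ray(s,(222.6,227),239)))
for a,b in(((166.5,170.5),(287,270.5)),((204.5,172),(264,243.5))): print("handle end",r(tri(t,a,s,b)))
print("front gap",[r(ray(t,p,185)) for p in((155,153.3),(180,153.7),(205,154.6))],"drawer front",[r(ray(t,p,185)) for p in((155,158),(180,158.5),(205,159))])
print("left edge",r(ray(t,(141.5,148),185)),"right",r(ray(t,(228.5,148),185)),"back",r(ray(t,(180,74.7),185)))
g=cv2.cvtColor(t["color"],cv2.COLOR_RGB2GRAY).astype(float)
def edges(cols,r0,r1,lo,hi,z):
    out=[]
    for c in cols:
        p=g[r0:r1,c]; i=np.nonzero((p[:-1]>=110)&(p[1:]<110))[0]
        if len(i): i=i[0]; out.append(ray(t,(c,r0+i+(p[i]-110)/(p[i]-p[i+1])),z)[:2])
    return np.array(out)
e=edges(range(275,358,4),155,175,0,0,155)
v=cv2.fitLine(e.astype(np.float32),cv2.DIST_HUBER,0,.01,.01).ravel(); print("tb edge",r(v),"ang",np.degrees(np.arctan2(v[1],v[0])))
print("tb ends",r(ray(t,(267.7,150),155)),r(ray(t,(364.3,150),155)))
# scene check of toolbox, chest projections
c=[ray(s,(231/1.55,258/1.55),155),ray(s,(288/1.55,238/1.55),155),ray(s,(345/1.55,322/1.55),155)]
print("tb scene corners far-right, near-right, near-left",[r(x) for x in c])
for st,cc,l in comp(canisters and ((cv2.cvtColor(s["color"],cv2.COLOR_RGB2GRAY)>105)&(cv2.cvtColor(s["color"],cv2.COLOR_RGB2HSV)[...,1]<50)).astype(np.uint8),(205,145,290,210),3): print(st,cc,rect(s,l,50))
for n,p,z in(("tin",(617/1.55,305/1.55),100),("jar",(194/1.55,291/1.55),70)): print(n,r(ray(t,p,z)))
E
```

```text
pin [727.2, 146.7, 239.6] [728.4, 146.1, 239.0] [726.3, 147.1, 239.0]
handle end [604.7, 344.1, 151.6]
handle end [610.7, 211.1, 146.2]
front gap [[656.6, 381.1, 185.0], [661.4, 294.7, 185.0], [664.4, 208.1, 185.0]] drawer front [[639.7, 378.9, 185.0], [644.1, 292.7, 185.0], [648.5, 206.5, 185.0]]
left edge [672.5, 430.4, 185.0] right [694.3, 129.2, 185.0] back [961.5, 329.2, 185.0]
tb edge [0.0, 1.0, 656.5999755859375, -174.5] ang 89.99771
tb ends [707.5, -6.8, 155.0] [732.1, -347.1, 155.0]
tb scene corners far-right, near-right, near-left [[809.4, -332.6, 155.0], [653.4, -327.8, 155.0], [658.9, 6.0, 155.0]]
[205 181  17  29 282] [210.67375887 199.06028369] ((623.3126220703125, -161.49244689941406), (156.6662139892578, 62.99185562133789), 64.10379028320312)
[256 185  26  16 220] [268.21363636 192.52727273] ((425.6462097167969, -57.70050048828125), (99.53690338134766, 48.52049255371094), 0.3043581545352936)
[216 149  25  13 178] [227.95505618 155.07865169] ((460.9112548828125, -337.8273620605469), (50.01459884643555, 98.14952087402344), 81.08522033691406)
tin [584.8, -482.3, 100.0]
jar [554.5, 504.4, 70.0]
```

```bash
cat >> h.py <<'E'
PHI=2.6; C,S=np.cos(np.radians(PHI)),np.sin(np.radians(PHI))
def ch(x,y,z): return [C*x-S*y,S*x+C*y,z]      # chest-aligned axes -> world
FRONT,YC=673.5,249.5
PIV=(685.2,113.0)
def down(yaw): return [180,0,(yaw+180)%360-180]
def yawsol(pos,yaw):
    """yaw or yaw+180, whichever is the nearer joint solution"""
    q0=np.array(ctrl.read_joint_positions()); best=None
    for y in(yaw,yaw+180):
        q=ctrl.solve_ik(pos,down(y))
        if q is not None:
            d=np.abs(np.array(q)-q0).max()
            if best is None or d<best[0]: best=(d,y)
    return best and best[1]
def F(): return np.round(ctrl.read_contact_force(),1).tolist()
def pinpos(a,z):   # catch angle deg -> pin, tool yaw with closing line along the tangent
    t=np.radians(a); return ch(PIV[0]+48*np.cos(t),PIV[1]+48*np.sin(t),z)
E
python3 - <<'E'
from h import *
p=pinpos(0,300); y=yawsol(p,PHI); print(y, [yawsol(pinpos(a,212),PHI+a) for a in(0,30,60,90,96)])
print([ctrl.solve_ik(pinpos(a,212),down(y+a)) is not None for a in(0,30,60,90,96)])
c=ctrl.read_eef_pos(); ctrl.servo_line([c[0],c[1],380],speed=250)
ctrl.move_ptp(p[:2]+[330],down(y)); ctrl.move_gripper(24)
print(F(),ctrl.read_clock(), ctrl.read_finger_gap())
f=grab("scene"); save(f,"s1",3,(180,180,280,280)); f2=grab("top"); save(f2,"t1",1.55)
E
```

```text
182.6 [182.6, 32.6, 62.6, 92.6, 98.6]
[True, True, True, False, False]
[-0.3, 0.7, -1.2] 4.7417 24.183484943490893
```

View pics/t1.png

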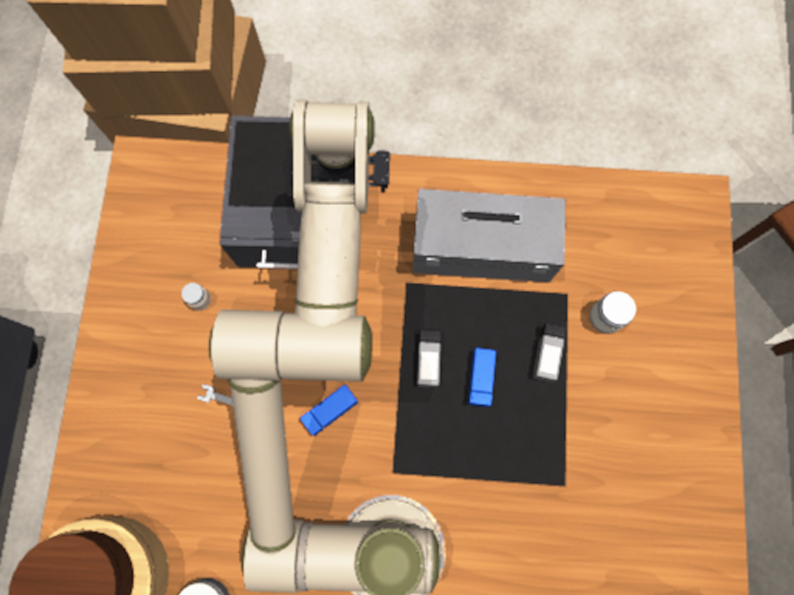

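Only two canisters are on the mat, at top (429,358) and (550,352); the third is absent. Next, the catch.

```bash
python3 - <<'E'
from h import *
print([ctrl.solve_ik(pinpos(a,212),down(PHI+a)) is not None for a in(0,30,60,90,98)])
p=pinpos(0,270)
ctrl.move_ptp(p,down(PHI))
hit=ctrl.servo_line(pinpos(0,212),speed=50,f_stop=8); print("down",hit,np.round(ctrl.read_eef_pos(),1),F())
if not hit:
    for a in range(8,98,8):
        ctrl.servo_line(pinpos(a,212),down(PHI+a),speed=60)
        if a%24==0: print(a,F())
    ctrl.servo_line(pinpos(98,212),down(PHI+98),speed=40,f_stop=25); print(F())
    q=pinpos(94,212); ctrl.servo_line(q,down(PHI+94),speed=40)
    ctrl.servo_line(q[:2]+[300],speed=150); print(F(),ctrl.read_clock())
    h=ch(619.7,YC,300); y=yawsol(h,PHI+90); print(y); ctrl.move_gripper(24)
    ctrl.servo_line(ch(560,YC,300),speed=150)
    ctrl.move_ptp(ch(560,YC,300),down(y))
    save(grab("top"),"t2",3,(120,60,270,200))
E
```

```text
[True, True, True, True, True]
down False [727.4 146.2 212.4] [-0.5, -0.2, -0.1]
24 [-0.8, -0.3, -0.7]
48 [-0.1, -0.5, 1.4]
72 [-1.2, 0.8, -0.3]
96 [-0.5, -0.1, -0.0]
[5.5, 1.0, -1.7]
[1.1, -0.6, -0.8] 13.5333
92.6
```

View pics/t2.png

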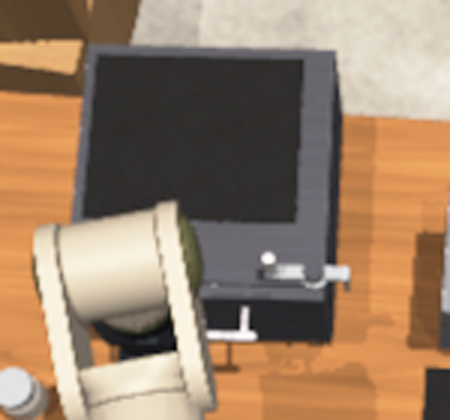

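The catch is off: the pin at crop (268,258) lies along the front edge and the tongue is beside the chest. Next, the drawer.

```bash
python3 - <<'E'
from h import *
ctrl.move_gripper(24)
y=PHI+90; h=ch(619.5,YC+5,250); ctrl.servo_line(h,down(y))
hit=ctrl.servo_line(ch(619.5,YC+5,134),speed=60,f_stop=10); print("down",hit,np.round(ctrl.read_eef_pos(),1),F())
if not hit:
    ctrl.move_gripper(5); print("gap",ctrl.read_finger_gap(),ctrl.read_gripper_force(),F())
    ctrl.servo_line(ch(619.5-192,YC+5,134),speed=80,f_stop=40); print(np.round(ctrl.read_eef_pos(),1),F())
    ctrl.move_gripper(24); e=ctrl.read_eef_pos(); ctrl.servo_line([e[0],e[1],300])
    ctrl.move_ptp([330,-250,330],down(0)); ctrl.move_gripper(80)
    print(ctrl.read_clock())
    import pickle
    f=grab("top"); pickle.dump(f,open("t3.pkl","wb")); save(f,"t3",3,(120,60,270,260))
    f=grab("scene"); pickle.dump(f,open("s3.pkl","wb")); save(f,"s3",3,(150,200,330,370))
E
```

```text
down False [607.4 282.4 134.3] [0.8, 0.3, 0.3]
gap 9.969053686891051 30.001177489757538 [0.2, 0.3, 1.1]
[417.7 273.7 134.1] [11.1, 1.4, -5.2]
25.6167
```

View pics/t3.png

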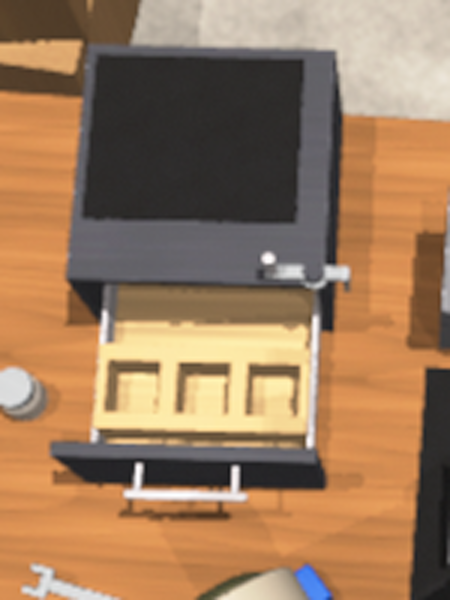

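View pics/s3.png

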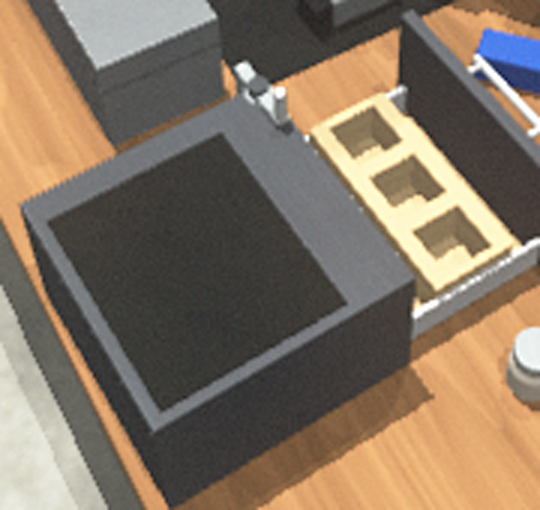

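Drawer is fully open, with the rack cells at crop (133,388), (202,388) and (272,388) and low side walls. I'll measure the middle cell and canister 1 again, then grasp and turn it.

```bash
cat >> h.py <<'E'
EX,EZ,EY=656.6,155.0,-173.0
def grasp(c,yaw,opening=80):
    g=np.array(c)+29*np.array([np.cos(np.radians(yaw)),np.sin(np.radians(yaw))])
    ctrl.move_gripper(opening)
    ctrl.move_ptp([*g,150],down(yaw)); hit=ctrl.servo_line([*g,7],speed=100,f_stop=15)
    print("hit",hit,np.round(ctrl.read_eef_pos(),1),F())
    if hit: return False
    ctrl.move_gripper(40); print("gap",ctrl.read_finger_gap(),ctrl.read_gripper_force(),F())
    ctrl.servo_line([*g,120]); return 45<ctrl.read_finger_gap()<54
def flip(y=EY,yaw=0):
    gx=EX-25; dz=-19
    ctrl.servo_line([gx-60,y,EZ+25+30+dz],down(yaw)); ctrl.servo_line([gx,y,EZ+25+12+dz])
    f0=np.array(ctrl.read_contact_force())
    hit=ctrl.servo_line([gx,y,EZ+25-4+dz],speed=20,f_stop=4); z0=ctrl.read_eef_pos()[2]
    print("touch",hit,round(z0-dz-25,1),F())
    for th in np.arange(10,91,10):
        t=np.radians(th); ctrl.servo_line([EX-25*(np.cos(t)+np.sin(t)),y,EZ-25*(np.sin(t)-np.cos(t))+dz],speed=40)
        print(int(th),np.round(np.array(ctrl.read_contact_force())-f0,1).tolist())
    e=ctrl.read_eef_pos()
    print("square",ctrl.servo_line([e[0]+6,y,e[2]],speed=15,f_stop=12),np.round(ctrl.read_eef_pos(),1),F())
E
python3 - <<'E'
from meas import *
f=grab("top"); print("cell mid",ray(f,(187.4,189.3),84).round(1), proj(f,ch(FRONT-100,YC,84)).round(1))
for o in canisters(f,[(262,205,290,255),(340,205,370,250)]): print(o)
s=grab("scene"); 
for o in canisters(s,[(250,180,290,206),(214,145,245,166)]): print(o)
c=(441,-58); print("reach",[ctrl.solve_ik(p,down(0)) is not None for p in([EX-25,EY,190],[EX-36,EY,130],[EX-25,EY,100],ch(FRONT-100,YC-85,160),ch(FRONT-100,YC+85,160),ch(FRONT-100,YC+85,90))])
print("ok",grasp(c,2.5))
E
```

```text
cell mid [561.7 273.5  84. ] [186.9 189.3]
([270, 221, 14, 27, 360], ((427.79974365234375, -59.825286865234375), (95.2620849609375, 47.110477447509766), 3.321930170059204))
([340, 216, 30, 34, 551], ((455.69012451171875, -340.59588623046875), (120.85216522216797, 104.53015899658203), 0.6148948669433594))
([256, 186, 26, 16, 223], ((426.0302429199219, -57.12880325317383), (100.54489135742188, 49.91808319091797), 1.520965814590454))
([216, 149, 25, 13, 182], ((460.95037841796875, -337.36956787109375), (51.224266052246094, 98.32896423339844), 81.90830993652344))
reach [True, True, True, True, True, True]
hit False [470.2 -56.8   7.4] [-1.0, -0.0, 0.2]
gap 50.18528867722147 29.87385311163962 [-0.6, -0.4, 1.5]
ok True
```

```bash
python3 - <<'E'
from h import *
flip(); print(ctrl.read_clock(),ctrl.read_finger_gap())
save(grab("scene"),"s4",4,(130,100,280,250)); 
E
```

```text
touch True 155.8 [-0.4, 0.3, 3.3]
10 [0.4, -0.0, 11.6]
20 [1.3, 0.3, 14.0]
30 [-0.5, -0.0, 13.1]
40 [-0.5, 0.1, 13.0]
50 [-0.3, -0.8, 12.4]
60 [-2.3, -0.5, 11.7]
70 [-2.5, -1.5, 10.3]
80 [-3.9, -1.0, 10.4]
90 [-4.9, -0.9, 8.2]
square True [ 632.1 -173.2  110.9] [-2.8, -0.1, 0.9]
35.675 49.693970435688
```

View pics/s4.png

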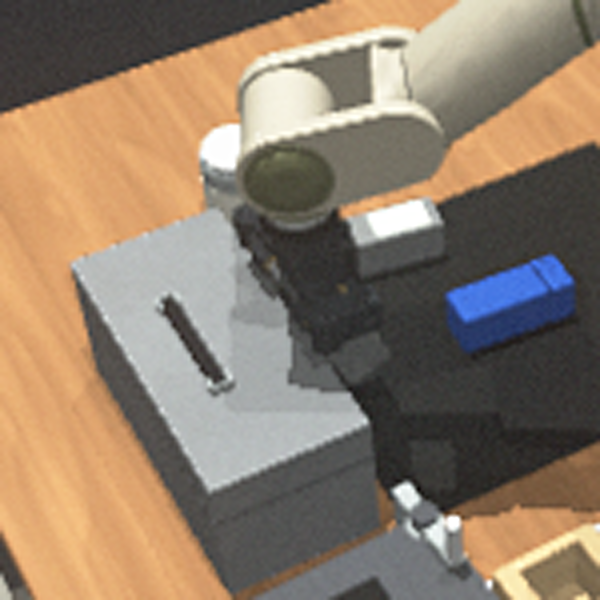

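```bash
python3 - <<'E'
from h import *
e=ctrl.read_eef_pos()
ctrl.servo_line([e[0]-3,e[1],e[2]],speed=20); ctrl.hold(.2); print(F())
print(ctrl.servo_line([e[0]+5,e[1],e[2]],speed=10,f_stop=15),np.round(ctrl.read_eef_pos(),1),F())
e=ctrl.read_eef_pos(); ctrl.servo_line([e[0]-70,e[1],e[2]]); ctrl.servo_line([e[0]-70,e[1],300],speed=250)
ctrl.servo_line([470,60,300],speed=300)
save(grab("scene"),"s5",4,(170,100,320,250)); print(ctrl.read_clock())
E
```

```text
[1.2, -0.6, -1.7]
True [ 631.8 -173.1  110.4] [-1.9, -0.5, 2.6]
39.3333
```

View pics/s5.png

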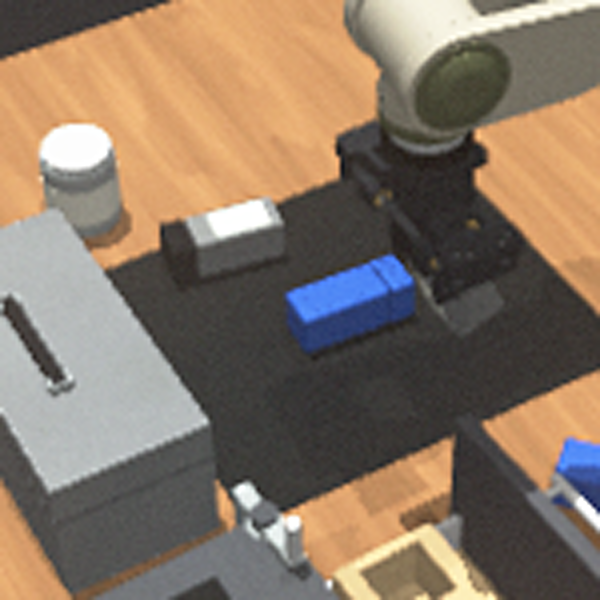

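```bash
python3 - <<'E'
from h import *
f=grab("scene"); e=np.array(ctrl.read_eef_pos()); t=grab("top")
im=cv2.cvtColor(f["color"],cv2.COLOR_RGB2BGR)
for fr,o,sc in((f,(255,140),6),(t,(0,0),1)):
    for d in((0,0,0),(0,0,19),(0,0,55),(0,0,-75),(25,25,-75),(25,-25,-75),(-25,25,-75),(94,25,0),(94,25,38),(-94,25,0),(-94,25,38)): print(d,((proj(fr,e+d)-o)*sc).round().tolist(),end=' ')
    print()
im=(255*(im[140:215,255:335]/255.)**.5).astype(np.uint8)
cv2.imwrite("pics/s6.png",cv2.resize(im,None,fx=6,fy=6,interpolation=cv2.INTER_CUBIC))
E
```

```text
(0, 0, 0) [125.0, 175.0] (0, 0, 19) [125.0, 151.0] (0, 0, 55) [127.0, 104.0] (0, 0, -75) [121.0, 266.0] (25, 25, -75) [107.0, 308.0] (25, -25, -75) [63.0, 255.0] (-25, 25, -75) [179.0, 277.0] (94, 25, 0) [5.0, 262.0] (94, 25, 38) [4.0, 214.0] (-94, 25, 0) [285.0, 143.0] (-94, 25, 38) [290.0, 95.0] 
(0, 0, 0) [243.0, 205.0] (0, 0, 19) [242.0, 204.0] (0, 0, 55) [242.0, 201.0] (0, 0, -75) [243.0, 210.0] (25, 25, -75) [236.0, 202.0] (25, -25, -75) [251.0, 203.0] (-25, 25, -75) [235.0, 217.0] (94, 25, 0) [237.0, 175.0] (94, 25, 38) [236.0, 172.0] (-94, 25, 0) [232.0, 235.0] (-94, 25, 38) [231.0, 233.0]
```

View pics/s6.png

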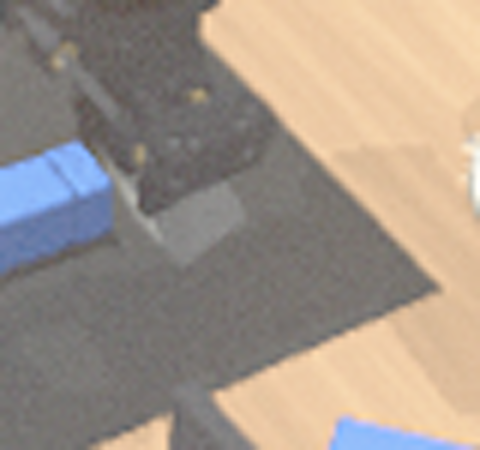

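The picture shows the canister still leaning about 33°: its base corner is at crop (185,265), against (107,308) expected. It slipped a little in the grip. I'll press the lid against the flat face, just below the edge, to finish the turn.

```bash
cat >> h.py <<'E'
def press(xe,y=EY,zg=116,f=35):
    z=zg-19; ctrl.servo_line([EX-95,y,z+110],speed=250); ctrl.servo_line([EX-95,y,z],speed=150); ctrl.servo_line([EX-55,y,z],speed=60); ctrl.hold(.2)
    f0=np.array(ctrl.read_contact_force())
    for x in np.arange(EX-50,xe+.1,4):
        hit=ctrl.servo_line([x,y,z],speed=25,f_stop=f)
        print(round(x-EX,1),hit,np.round(np.array(ctrl.read_contact_force())-f0,1).tolist())
        if hit: break
def show(name):
    e=ctrl.read_eef_pos()
    ctrl.servo_line([EX-110,e[1],e[2]]); ctrl.servo_line([EX-110,e[1],300],speed=250); ctrl.servo_line([470,60,300],speed=300); ctrl.hold(.3)
    look(name)
def look(name):
    f=grab("scene"); im=(255*(cv2.cvtColor(f["color"],cv2.COLOR_RGB2BGR)[140:215,255:335]/255.)**.5).astype(np.uint8)
    cv2.imwrite(f"pics/{name}.png",cv2.resize(im,None,fx=6,fy=6,interpolation=cv2.INTER_CUBIC)); print(ctrl.read_clock(),ctrl.read_finger_gap())
E
python3 - <<'E'
from h import *
press(EX-22); show("s7")
E
```

```text
-50.0 False [0.3, 0.1, 1.0]
-46.0 False [0.6, 0.4, 1.7]
-42.0 False [1.0, 0.8, 1.1]
-38.0 False [0.5, 0.6, 0.6]
-34.0 False [0.3, -0.5, 0.7]
-30.0 False [0.3, -0.1, 0.6]
-26.0 False [-7.1, -0.3, 2.9]
-22.0 False [-12.9, -1.8, -0.8]
48.075 49.9399065682242
```

View pics/s7.png

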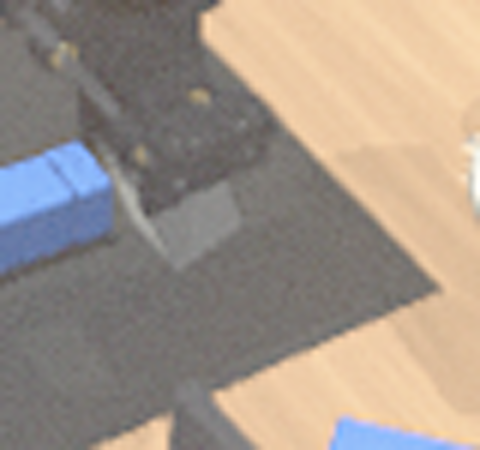

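By geometry it now leans about 22° and has slid about 14 mm in the pads. I'll keep pressing further on until it is flush.

```bash
python3 - <<'E'
from h import *
press(EX-9,zg=114,f=30); show("s8")
E
```

```text
-50.0 False [-2.2, -0.4, 0.8]
-46.0 False [-1.2, -1.0, -0.1]
-42.0 False [-0.5, -0.9, 0.6]
-38.0 False [-2.0, -0.6, -0.1]
-34.0 False [-1.0, -0.6, 1.0]
-30.0 False [-1.7, -1.0, 0.4]
-26.0 False [-2.2, -0.7, 1.3]
-22.0 False [-9.8, -1.0, 1.8]
-18.0 False [-14.0, -1.8, -1.5]
-14.0 False [-16.7, -1.6, -3.5]
-10.0 True [-5.7, 0.1, 6.0]
57.6 49.57195290465106
```

View pics/s8.png

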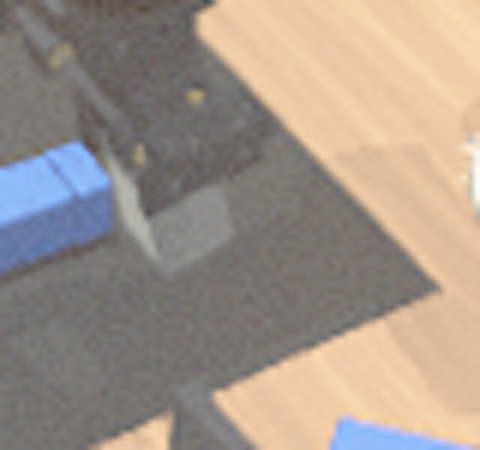

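It now leans about 13° and has slid about 19 mm in the pads, so I won't press further. I'll tilt the hand by that angle to make the canister vertical and lower it into the right cell with force feedback.

```bash
cat >> h.py <<'E'
def place(cell,off,alpha,d,zfloor=18,yaw=PHI):
    """off: canister centre line behind the grasp point (mm, -x'), alpha: hand tilt, d: base below grasp"""
    a=np.radians(alpha); att=[180,-alpha,yaw]
    def tcp(x,zb): return ch(x+off+19*np.sin(a),YC+85*cell,zfloor+zb+d-19*np.cos(a))
    ctrl.servo_line(tcp(FRONT-100,190),att,speed=250); ctrl.hold(.3)
    hit=ctrl.servo_line(tcp(FRONT-100,70),att,speed=100,f_stop=8); print("above",hit)
    hit=ctrl.servo_line(tcp(FRONT-100,8),att,speed=40,f_stop=6); e=ctrl.read_eef_pos()
    print("in",hit,"base above floor",round(e[2]-tcp(0,0)[2],1),F()); return hit
E
python3 - <<'E'
from h import *
print([ctrl.solve_ik(ch(FRONT-100+20,YC-85,z),[180,-13,PHI]) is not None for z in(260,95)])
print(place(-1,19,13,86),ctrl.read_clock())
E
```

```text
[True, True]
above False
in True base above floor 9.3 [-0.2, -0.2, 5.3]
True 61.55
```

```bash
python3 - <<'E'
from h import *
ctrl.move_gripper(62); ctrl.hold(.3)
e=np.array(ctrl.read_eef_pos()); a=np.radians(13)
d=np.array([C*np.sin(-a),S*np.sin(-a),np.cos(a)]); ctrl.servo_line((e+d*110).tolist(),speed=100)
e=ctrl.read_eef_pos(); ctrl.servo_line([e[0]-60,e[1]-20,320],speed=250); ctrl.move_ptp([380,-150,330],down(0)); ctrl.move_gripper(80)
t=grab("top"); s=grab("scene")
def c(f,b): return cv2.resize(cv2.cvtColor(f["color"],cv2.COLOR_RGB2BGR)[b[1]:b[3],b[0]:b[2]],(390,390),interpolation=cv2.INTER_CUBIC)
cv2.imwrite("pics/p9.png",np.hstack([c(t,(145,140,235,230)),c(s,(220,190,320,290))]))
for nm,f,o,sc in(("t",t,(145,140),390/90),("s",s,(220,190),3.9)):
    for z in(18,148): print(nm,z,[((proj(f,ch(FRONT-100+x,YC-85+y,z))-o)*sc).round().tolist() for x,y in((25,25),(25,-25),(-25,-25),(-25,25))])
print(ctrl.read_clock())
from meas import canisters
for o in canisters(t,[(330,205,375,255)]): print(o)
for o in canisters(s,[(210,140,248,170)]): print(o)
E
```

```text
t 18 [[264.0, 207.0], [321.0, 208.0], [318.0, 264.0], [261.0, 262.0]]
t 148 [[246.0, 166.0], [307.0, 167.0], [304.0, 227.0], [242.0, 226.0]]
s 18 [[190.0, 285.0], [161.0, 248.0], [205.0, 225.0], [235.0, 261.0]]
s 148 [[193.0, 201.0], [161.0, 163.0], [208.0, 139.0], [240.0, 176.0]]
66.025
([330, 210, 25, 45, 484], ((451.214599609375, -295.74395751953125), (160.54306030273438, 86.91078186035156), 1.8407427072525024))
([220, 143, 24, 12, 172], ((428.4532775878906, -368.82696533203125), (50.40087890625, 99.885498046875), 80.37798309326172))
```

View pics/p9.png

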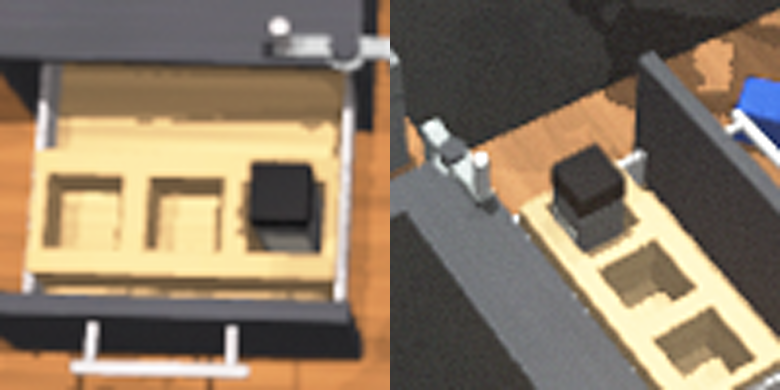

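Canister 1 stands upright in the right cell (lid at crop (280,195), where expected). Canister 2 was knocked from about (475,-342) to (442,-371). I'll re-measure it, grasp it higher up to leave margin for the slip, and turn it.

```bash
cat >> h.py <<'E'
def flip2(u,L,y=EY):
    dz=-19
    def g(th,L=L): t=np.radians(th); return [EX-L*np.cos(t)-u*np.sin(t),y,EZ-L*np.sin(t)+u*np.cos(t)+dz]
    p=g(0); ctrl.servo_line([p[0]-60,y,p[2]+30],down(0)); ctrl.servo_line([p[0],y,p[2]+10]); ctrl.hold(.2)
    f0=np.array(ctrl.read_contact_force())
    for th in np.arange(0,91,10):
        ctrl.servo_line(g(th),speed=35)
        print(int(th),np.round(np.array(ctrl.read_contact_force())-f0,1).tolist())
E
python3 - <<'E'
from meas import *
ctrl.move_ptp([380,60,330],down(0))
t=grab("top"); s=grab("scene")
a=canisters(t,[(340,205,385,262)])[0]; b=canisters(s,[(210,140,250,170)])[0]; print(a,b)
r=b[1]; yaw=r[2]-90 if r[1][1]>r[1][0] else r[2]
if yaw<-45: yaw+=90
ra=a[1]; ya=ra[2]-90 if ra[1][1]>ra[1][0] else ra[2]
yw=(yaw+ya)/2; cen=(np.array(r[0])+ra[0])/2; dr=np.array([np.cos(np.radians(yw)),np.sin(np.radians(yw))])
print("yaws",yaw,ya,"body",cen)
ok=abs(yaw-ya)<6 and np.hypot(*(np.array(r[0])-ra[0]))<10 and 0.85<max(ra[1])/102<1.12
if ok:
    c=cen+14*dr; g=c+31*dr; ctrl.move_gripper(80)
    ctrl.move_ptp([*g,150],down(yw)); hit=ctrl.servo_line([*g,14],speed=100,f_stop=15); print(hit,F())
    if not hit:
        ctrl.move_gripper(40); print("gap",ctrl.read_finger_gap()); ctrl.servo_line([*g,130])
print(ctrl.read_clock())
E
```

```text
([355, 225, 17, 30, 372], ((430.3293762207031, -371.8609313964844), (47.575225830078125, 101.18849182128906), 80.88867950439453)) ([220, 143, 24, 12, 173], ((428.444580078125, -368.8782653808594), (50.29682159423828, 99.885498046875), 80.37798309326172))
yaws -9.622016906738281 -9.111320495605469 body [ 429.38697815 -370.36959839]
False [0.1, -0.2, -0.0]
gap 49.48581367750195
71.9417
```

```bash
python3 - <<'E'
from h import *
flip2(33,28)
press(EX-18,zg=116,f=30)
e=ctrl.read_eef_pos(); print(np.round(e,1))
ctrl.servo_line([EX-110,e[1],e[2]]); ctrl.servo_line([EX-110,e[1],300],speed=250); ctrl.servo_line([470,60,300],speed=300); ctrl.hold(.3)
f=grab("scene"); g=cv2.cvtColor(f["color"],cv2.COLOR_RGB2GRAY); print(ctrl.read_clock())
print(g[165:200,268:302].tolist().__repr__().replace('], [',']\n['))
E
```

```text
0 [0.3, 0.9, -0.1]
10 [1.3, 1.1, 5.5]
20 [0.9, -0.3, 5.5]
30 [-0.7, 0.1, 5.5]
40 [-0.2, 1.4, 8.0]
50 [-3.1, 0.2, 8.6]
60 [-1.1, 0.4, 0.1]
70 [-10.4, 1.9, 2.3]
80 [-11.6, 0.3, 4.1]
90 [-11.0, 0.9, 3.1]
-50.0 False [-0.7, -0.8, 0.2]
-46.0 False [-1.3, -1.9, -0.2]
-42.0 False [-0.3, -1.8, -0.0]
-38.0 False [-1.9, -1.6, 0.7]
-34.0 False [-7.9, -0.5, 2.4]
-30.0 False [-18.4, -2.3, 3.6]
-26.0 False [-21.8, -2.7, 0.8]
-22.0 False [-24.1, -3.1, -3.3]
-18.0 False [-24.6, -3.7, -6.4]
[ 633.  -172.7   93.5]
86.5667
[[133, 117, 46, 44, 29, 35, 30, 41, 38, 46, 74, 83, 52, 33, 40, 45, 47, 51, 42, 42, 41, 38, 40, 41, 45, 39, 40, 46, 52, 57, 39, 46, 58, 58]
[115, 135, 110, 53, 38, 33, 34, 33, 40, 42, 68, 80, 58, 44, 39, 41, 45, 49, 40, 43, 41, 42, 41, 42, 41, 43, 41, 48, 44, 40, 43, 52, 57, 60]
[125, 132, 125, 77, 62, 42, 30, 32, 35, 33, 41, 56, 46, 44, 32, 41, 39, 42, 39, 48, 43, 46, 40, 39, 42, 40, 45, 47, 38, 38, 48, 59, 58, 60]
[124, 131, 131, 117, 77, 57, 40, 34, 34, 35, 36, 37, 33, 38, 43, 36, 42, 39, 31, 41, 37, 38, 42, 40, 41, 40, 37, 42, 49, 59, 57, 61, 58, 59]
[132, 133, 130, 118, 94, 84, 
[... 3553 characters left out ...]
2, 58, 55, 50]
[58, 58, 46, 49, 50, 52, 51, 55, 53, 50, 55, 55, 56, 51, 51, 50, 55, 57, 55, 50, 50, 51, 50, 58, 54, 51, 53, 55, 50, 50, 57, 55, 54, 52]
[56, 61, 55, 54, 50, 53, 51, 51, 56, 54, 52, 54, 49, 53, 55, 54, 55, 50, 51, 53, 50, 56, 55, 56, 49, 53, 56, 53, 56, 50, 53, 56, 52, 54]
[58, 54, 56, 55, 53, 49, 54, 51, 57, 49, 52, 46, 50, 51, 54, 47, 51, 52, 56, 46, 52, 53, 53, 55, 52, 47, 53, 55, 53, 52, 50, 52, 57, 57]
[60, 59, 60, 61, 52, 54, 52, 49, 51, 58, 49, 52, 55, 55, 59, 54, 51, 54, 51, 56, 51, 55, 56, 51, 57, 54, 52, 51, 53, 56, 52, 55, 56, 59]
[56, 58, 56, 57, 59, 55, 55, 52, 55, 50, 53, 51, 50, 54, 57, 53, 55, 53, 52, 45, 53, 49, 55, 53, 48, 58, 54, 56, 53, 59, 60, 60, 54, 57]]
```

The pixel corners (vertex ≈(284,186.7), right corner ≈(294.3,180)) give a lean of about 14°, an offset of about 18 mm and the base about 97 mm below the grip. That is like canister 1, so I'll place it the same way in the left cell.

```bash
python3 - <<'E'
from h import *
a=14
print([ctrl.solve_ik(ch(FRONT-100+20,YC+85,z),[180,-a,PHI]) is not None for z in(290,100)])
place(1,18,a,96); print(ctrl.read_clock(),ctrl.read_finger_gap(),np.round(ctrl.read_eef_pos(),1))
E
```

```text
[True, True]
above False
in True base above floor 10.0 [0.0, -0.1, 3.6]
91.0417 50.09693138007431 [580.4 361.2 105.6]
```

```bash
python3 - <<'E'
from h import *
ctrl.move_gripper(62); ctrl.hold(.3)
e=np.array(ctrl.read_eef_pos()); a=np.radians(14)
d=np.array([C*np.sin(-a),S*np.sin(-a),np.cos(a)]); ctrl.servo_line((e+d*120).tolist(),speed=100)
e=ctrl.read_eef_pos(); ctrl.servo_line([e[0]-80,e[1]-60,330],speed=250); ctrl.move_ptp([380,-150,330],down(0))
t=grab("top"); s=grab("scene")
def c(f,b): return cv2.resize(cv2.cvtColor(f["color"],cv2.COLOR_RGB2BGR)[b[1]:b[3],b[0]:b[2]],(390,390),interpolation=cv2.INTER_CUBIC)
cv2.imwrite("pics/p10.png",np.hstack([c(t,(145,140,235,230)),c(s,(220,190,320,290))]))
for cell in(-1,1): print([((proj(t,ch(FRONT-100,YC+85*cell,148))-(145,140))*390/90).round().tolist(),((proj(s,ch(FRONT-100,YC+85*cell,148))-(220,190))*3.9).round().tolist()])
print(ctrl.read_clock())
E
```

```text
[[275.0, 196.0], [200.0, 169.0]]
[[64.0, 191.0], [315.0, 306.0]]
95.5917
```

View pics/p10.png

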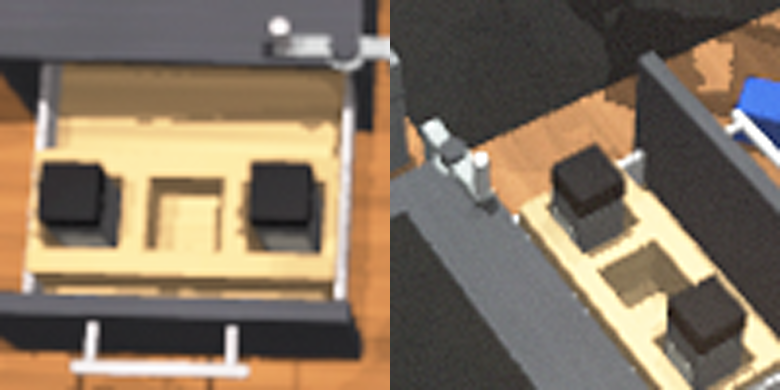

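Both canisters stand upright, lids at crop (72,195) and (280,195) and floor depth consistent in both views. Now I'll shut the drawer.

```bash
python3 - <<'E'
from h import *
ctrl.move_gripper(24); y=PHI+90
ctrl.move_ptp(ch(429.5,YC+5,300),down(y)); hit=ctrl.servo_line(ch(429.5,YC+5,134),speed=80,f_stop=10); print(hit,F())
if not hit:
    ctrl.move_gripper(5); print("gap",ctrl.read_finger_gap())
    ctrl.servo_line(ch(600,YC+5,134),speed=60,f_stop=30)
    hit=ctrl.servo_line(ch(625,YC+5,134),speed=20,f_stop=20)
    e=ctrl.read_eef_pos(); print(hit,"x'",round(e[0]*C+e[1]*S,1),F(),ctrl.read_clock())
E
```

```text
False [-0.2, 0.1, 0.2]
gap 9.40022845692753
True x' 619.6 [-1.2, -0.6, 4.3] 104.4667
```

```bash
python3 - <<'E'
from h import *
e=ctrl.read_eef_pos(); hit=ctrl.servo_line(ch(627,YC+5,134),speed=20,f_stop=35)
e=ctrl.read_eef_pos(); print(hit,"x'",round(e[0]*C+e[1]*S,1),F())
ctrl.hold(.3); ctrl.move_gripper(24); ctrl.hold(.2); e=ctrl.read_eef_pos(); print("x'",round(e[0]*C+e[1]*S,1))
ctrl.servo_line(ch(619.5,YC+5,134),speed=20); ctrl.servo_line(ch(619.5,YC+5,300)); ctrl.servo_line(ch(560,YC-60,320)); 
ctrl.move_ptp([450,-100,330],down(0)); t=grab("top"); s=grab("scene")
import pickle; t0=pickle.load(open("top0.pkl","rb")); s0=pickle.load(open("scene0.pkl","rb"))
for a,b,box in((t,t0,(160,150,210,180)),(s,s0,(250,235,300,280))):
    x0,y0,x1,y1=box; A,B=[cv2.cvtColor(q["color"],cv2.COLOR_RGB2GRAY)[y0:y1,x0:x1].astype(np.float32) for q in(a,b)]
    print("shift px",cv2.phaseCorrelate(B,A), float(np.abs(A-B).mean()))
print(ctrl.read_clock())
E
```

```text
True x' 619.3 [-2.9, -1.0, 5.7]
x' 619.7
shift px ((-0.042505663416815054, -0.004537691683818679), 0.9978206504185995) 0.9733333587646484
shift px ((0.0847496140745072, 0.6340557541655834), 0.9617853566275703) 5.242666721343994
109.3
```

```bash
python3 - <<'E'
from h import *
ctrl.move_gripper(24); p=pinpos(91,320)
ctrl.move_ptp(p,down(PHI+91)); hit=ctrl.servo_line(pinpos(91,212),speed=60,f_stop=8); print(hit,F())
if not hit:
    for a in range(84,-1,-7):
        ctrl.servo_line(pinpos(a,212),down(PHI+a),speed=60)
        if a%28==0: print(a,F())
    print(ctrl.servo_line(pinpos(-9,212),down(PHI-9),speed=40,f_stop=20),F(),np.round(ctrl.read_eef_pos(),1),np.round(pinpos(-9,212),1))
    ctrl.servo_line(pinpos(-3,212),down(PHI-3),speed=30); q=pinpos(-3,320); ctrl.servo_line(q)
    ctrl.move_ptp([350,-200,330],down(0))
    t=grab("top"); s=grab("scene"); import pickle; t0=pickle.load(open("top0.pkl","rb")); s0=pickle.load(open("scene0.pkl","rb"))
    for a,b,box in((t,t0,(212,125,236,170)),(s,s0,(215,215,255,250)),(s,s0,(250,235,300,280)),(t,t0,(110,180,190,280))):
        x0,y0,x1,y1=box; A,B=[cv2.cvtColor(k["color"],cv2.COLOR_RGB2GRAY)[y0:y1,x0:x1].astype(np.float32) for k in(a,b)]
        print("shift px",np.round(cv2.phaseCorrelate(B,A)[0],2), np.abs(A-B).mean(),np.abs(A-B).max())
    print(ctrl.read_clock())
E
```

```text
False [1.4, -0.5, 0.8]
84 [-0.3, 1.8, -0.5]
56 [1.1, -0.4, -0.6]
28 [0.4, 0.9, 0.3]
0 [0.3, 0.5, 0.6]
False [-0.1, 6.6, -0.1] [726.7 140.6 212. ] [727.1 138.6 212. ]
shift px [0.17 0.61] 3.5194445 82.0
shift px [-0.08 -0.11] 6.4792857 89.0
shift px [-0.01  0.53] 5.475111 20.0
shift px [-0.19 -0.37] 5.221125 147.0
119.9
```

```bash
python3 -c "
from h import *
print(F()); print(ctrl.job_done())"
```

```text
[-0.2, -0.6, -0.1]
the job is handed in; nothing more can be done
None
```

The job is handed in, verdict not shown: only two canisters were on the bench and both stand lid-up in the outer rack cells (seen in both views before closing), and the drawer is shut with the catch back on (checked by force stops and image comparison).

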